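Set up the soldering hearth

TASK

Get the soldering hearth ready for the bangle: slide the black grip on top of the low grey extraction hood all the way to its open stop (the end away from the brick), and push the flat soldering block, with the bangle lying ready on it, across the bench into the corner of the hearth, so that one long side sits flush against the hood's slotted front and one short end flush against the brick. Slide the block flat on the bench without lifting it, do not touch the bangle and keep it lying in the middle of the block, and leave the amber bottle and the dark round disc where they are.

Things in the scene. Friction and masses are not known exactly. Their poses are not given: they have to be found in the camera images.
- hearth: Fixed hearth. Low grey sheet-steel extraction hood, 90 (x) by 280 (y) by 60 mm high, origin at the centre of its underside on the bench, z up. Its slotted front is the plane x = -45 mm and faces -x. On its flat top only the shutter grip and two 3 mm guide strips beside it. A grey fan box 130 by 150 by 140 mm high (hub to 160) stands behind it from x = +140 mm on, a duct runs on behind.
- corner (a point): Bench-level point where the hood's front meets the brick; axes as hearth. The cream firebrick, fixed, 125 (x) by 65 (y) by 50 mm high, fills x -125..0, y -65..0 from here. The flat bench at -x, +y of this point is free (grey heat mat, flush); there the block belongs, its centre 55 mm from the hood's front (-x) and 75 mm from the brick (+y), long side along y.
- shutter (a joint): Travel of the hood's slide shutter, in m: 0 slots closed, 0.045 fully open at the end stop. It grows as the grip moves along hearth +y (away from the brick). Stiff sliding friction of about 2.5 N, stays where it is left; starts between 0 and 0.020.
- shutter_grip (a point): Centre line of the black shutter grip on the hood's top, a bar 60 (hearth y) by 14 (hearth x) by 28 mm high, its underside 64 and its top 92 mm above the bench; this point 80 mm above the bench, at hearth x = 0, y = -22.5 mm + shutter travel. Can be pinched across its 14 mm or pushed on its end.
- block: Loose flat grey soldering block, 110 (x) by 150 (y) by 22 mm high, 0.25 to 0.5 kg, too wide to grasp; origin at the centre of its underside, z up. Starts on the open bench in front of the hearth, its long axis within about 0.7 rad of parallel to the hood's front, its +x side towards the hood.
- bangle: Loose brass bangle, a flat-lying ring of 68 mm outer and 58 mm inner diameter, 6 mm high, 35 g, lying near the middle of the block's top; origin at the centre of its underside. It is carried along by friction only.
- flux_bottle: Amber jar with black cap, 50 mm diameter, 85 mm high, standing on the bench; origin at the centre of its underside. Leave alone.
- pitch_disc: Dark round disc, 120 mm diameter, 18 mm high, lying on the bench; origin at the centre of its underside. Leave alone.
Not all that is in view belongs to the job. Several things have the shape of the block; the one meant has the colours described above. What is meant by the bangle is not pink, and is the smaller of those in its own colour.

How it is judged:
By the outcome, as a careful person would: the job done as asked, in the order asked, and still so for the second after the job is handed in, with the robot touching nothing.
It also fails if it takes over 72 s, if anything falls off the work surface, if the arm or the gripper's body presses on something with over 40 N, if the wrist force passes 120 N, or if a joint passes its speed limit or range.

ROBOT

A 6-joint arm with a two-finger parallel gripper is mounted at the origin on the work surface. World frame = base frame: x ahead of the robot, y to its left, z up, the work surface at z = 0. Lengths are in m, angles in rad, forces in N, time in s.
With the tool pointing down it reaches from about 0.375 to 0.9 m from the base axis. Payload 3.1 kg.
Tool frame: the origin (TCP) lies between the finger pads; the fingertips stand 8 mm ahead of it and the grasp point (between the pads) lies 11 mm behind it; z points along the fingers, y is the line along which they close (so a half turn about z gives the same grasp; the last joint's range is limited). The gripper opens to 87 mm and grips with 3 to 60 N. Pads are 19 mm wide; open, the fingers measure 117 mm over their backs; the gripper's body (75 mm by 190 mm) begins 51 mm behind the grasp point.
Start: joints at [-1.522, 0.527, 1.433, -0, 1.181, -0.178], TCP at [0.141, -0.609, 0.231] pointing down, gripper open.
Joint ranges: [-3.08, 3.08], [-0.75, 2.2], [0.22, 2.44], [-1.43, 4.57], [0, 2.65], [-2.85, 2.85]. Speed limits (rad/s): [2.79, 2.79, 3.14, 3.14, 3.14, 3.14].

INTERFACE

Orientations are given as a unit quaternion [x, y, z, w].
In Python, from rig import robot gives the robot as it stands.
- The arm moves only by the tool move_arm, never from a script. Its argument "motion" is text: rows parted by semicolons, each of 5 numbers parted by spaces: the opening, from -1 (shut) to 1 (fully open), then the shift along the tool's x, y, z normalised to -1 to 1, where 1 is 0.2 m, then the turn about the tool's z normalised to -1 to 1, where 1 is pi rad. A call has 1 to 12 rows; each row is the pose to reach, as a shift and turn from the pose commanded when the call began, along the tool's axes at that moment, turning the shorter way round; what a row does not reach only later rows make up. A row lasts 1/12 s, in which the tool goes at most 41.7 mm and 7.16 degrees, less where a joint would pass 70% of its speed; a pose out of reach is approached as far as the arm can. A call with a number of a shift or a turn outside -1 to 1 is refused whole. A call with a gripper value outside its range is refused whole. The fingers move at their own pace and stop on an object; "newtons" is the grip in N (left out, the last holds). Time passes only in rows, so rows that repeat a pose let the fingers close. It gives the time, the measured TCP pose, the force, the opening and the grip force at its end, in the units of the state.
- robot.get_obs(): the state, without advancing time (a new reading comes with each control period).
- robot.camera(name): name is "side" or "top" or "wrist"; returns (picture, depth): 400x640x3 uint8, red, green, blue; 400x640 float32, m along the optical axis (not along the pixel's ray), 0 where there is no reading.
- robot.camera_model(name): a dict with "mtx" (3x3 intrinsics, pixels), "position" and "attitude" of the camera in the world. Camera axes: x right, y down, z forward; pixel columns grow to the right and rows downward; lengths in m; the calibration is good to about 2 mm. A picture is of the moment at which its call begins: read the wrist's pose just before it. camera_model takes no time and is no camera call; for the wrist camera it gives the pose at the moment of the call.
- robot.hand_in(): hands the job in; it is judged then, once.
The state is a dict: "time": time; "q": joint angles; "joint_velocities": joint speeds; "joint_torque": joint torques, N m; "position": TCP position; "tool_rot": TCP orientation; "ft_force": force on the tool from outside, world axes, zero at the start; "moment": the same for the moment, N m; "grip_width": finger opening in m; "grip_force": force on a finger pad.
Only numpy, scipy, OpenCV 4.12 (cv2) and the standard library are available. Lean on these libraries where they do the work, as an engineer would, in place of code of your own. Each camera call takes 0.05 s, during which the arm holds its last target. There are 200 camera calls.

## Working session

There is one attempt and no reset: what is moved stays moved. The work goes in short steps, Python scripts to look and compute and a tool call to move; the robot and the scene stay as the last step left them, time stands still between calls to the robot, and variables do not carry over. Pictures are saved under pics/ and viewed, at most 10 in all, crops included, and the job is handed in when it is done.

Besides the shell and the picture viewer there is one more tool, called after "Call:" by a JSON object that holds its "method" and its "body", one argument or row to a line. move_arm: Moves the arm, as the interface text tells. Its arguments: {"type":"object","properties":{"motion":{"type":"string"},"newtons":{"type":"number"}},"required":["motion"]}

```bash
mkdir -p pics; cat > h.py <<'E'
import numpy as np, cv2
from rig import robot
from scipy.spatial.transform import Rotation as R
def model(n):
    m=robot.camera_model(n); a=np.array(m["attitude"],float)
    Rm=a if a.shape==(3,3) else R.from_quat(a).as_matrix()
    return np.array(m["mtx"],float),np.array(m["position"],float),Rm
def snap(n,tag):
    m=model(n); p,d=robot.camera(n); cv2.imwrite(f"pics/{tag}.png",p[:,:,::-1]); np.savez(f"{tag}.npz",p=p,d=d,K=m[0],t=m[1],R=m[2]); return p,d,m
def load(tag):
    z=np.load(f"{tag}.npz"); return z["p"],z["d"],(z["K"],z["t"],z["R"])
def xyz(m,d,u,v):
    K,t,Rm=m; z=d[int(round(v)),int(round(u))]
    return t+Rm@(z*np.linalg.solve(K,[u,v,1]))
def plane(m,u,v,h):
    K,t,Rm=m; r=Rm@np.linalg.solve(K,[u,v,1]); return t+r*(h-t[2])/r[2]
def proj(m,P):
    K,t,Rm=m; c=K@(Rm.T@(np.asarray(P)-t)); return c[:2]/c[2]
E
python3 - <<'E'
from h import *
import cv2
for n in("top","side"):
    p,d,m=snap(n,n); print(m)
a=np.vstack([cv2.imread("pics/top.png"),cv2.imread("pics/side.png")])
cv2.imwrite("pics/both.png",cv2.resize(a,(480,600)))
print({k:np.round(v,3) for k,v in robot.get_obs().items()})
E
```

```text
(array([[479.58759154,   0.        , 322.78719708],
       [  0.        , 479.58759154, 198.320038  ],
       [  0.        ,   0.        ,   1.        ]]), array([ 0.29026262, -0.10692889,  1.27902342]), array([[ 0.02203404, -0.98579174,  0.16652069],
       [-0.9996767 , -0.0196106 ,  0.01618385],
       [-0.01268833, -0.16682345, -0.98590514]]))
(array([[361.66344528,   0.        , 310.39341133],
       [  0.        , 361.66344528, 202.5007601 ],
       [  0.        ,   0.        ,   1.        ]]), array([ 0.29160663, -0.81400077,  0.65226116]), array([[ 0.9615069 , -0.17215612,  0.21416525],
       [-0.27476252, -0.59337598,  0.75657816],
       [-0.00316905, -0.7862997 , -0.61783714]]))
{'time': np.float64(0.1), 'q': array([-1.522,  0.528,  1.434, -0.   ,  1.181, -0.178]), 'joint_velocities': array([-0.   , -0.   , -0.002, -0.002,  0.001,  0.001]), 'joint_torque': array([ -0.   , -44.099, -17.715,   0.063,   0.053,  -0.   ]), 'position': array([ 0.141, -0.608,  0.23 ]), 'tool_rot': array([ 0.994,  0.113,  0.   , -0.001]), 'ft_force': array([-0.086, -0.304,  0.251]), 'moment': array([-0.004,  0.009, -0.004]), 'grip_force': np.float64(0.0), 'grip_width': np.float64(0.087)}
```

View pics/top.png

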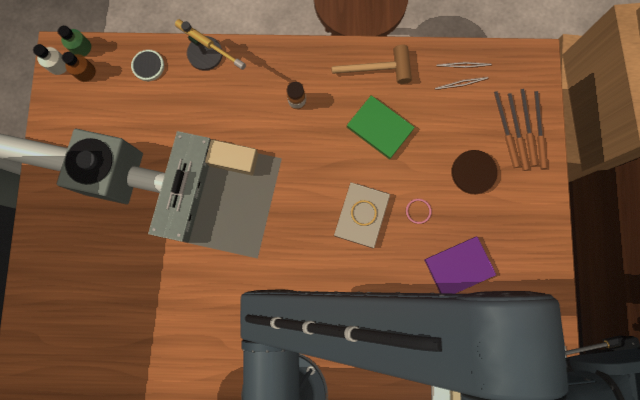

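View pics/side.png

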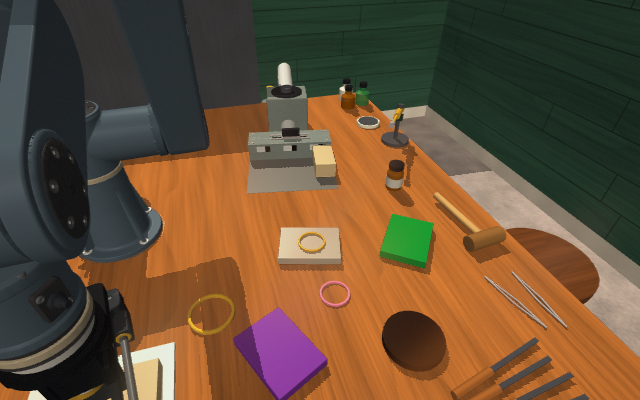

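The top view shows the grey block at (364,214) with the brass bangle at (365,212). The hood is at (180,187) with its black grip at (178,182), and the brick is at (232,156). The disc is at (474,172) and the amber bottle at (296,95).

Things that could be mistaken for the targets:
- **Block:** green slab (381,127) and purple slab (461,265). The grey one at (364,214) fits the description.
- **Bangle:** pink ring (419,211) and a larger brass ring at side (211,314). The smaller brass ring on the block fits.

```bash
python3 - <<'E'
from h import *
p,d,m=load("top"); K,t,Rm=m
v,u=np.mgrid[0:400,0:640]
P=np.einsum('ij,hwj->hwi',Rm,np.dstack([(u-K[0,2])/K[0,0]*d,(v-K[1,2])/K[1,1]*d,d]))+t
np.save("P.npy",P)
def fit(name,box,z0,z1):
    u0,v0,u1,v1=box; Q=P[v0:v1,u0:u1].reshape(-1,3); Q=Q[(Q[:,2]>z0)&(Q[:,2]<z1)]
    r=cv2.minAreaRect((Q[:,:2]*1000).astype(np.float32)); print(name,len(Q),"z",np.median(Q[:,2]).round(4),np.round(r[0],1),np.round(r[1],1),round(r[2],2)); 
fit("block",(325,175,400,255),.014,.026)
fit("bangle",(345,195,385,230),.0255,.035)
fit("hood",(145,128,212,246),.05,.066)
fit("grip",(150,140,212,225),.078,.1)
fit("brick",(205,135,262,177),.04,.058)
fit("disc",(445,145,505,200),.012,.024)
fit("bottle",(283,75,310,112),.075,.1)
fit("green",(340,90,420,162),.012,.03)
s=lambda b:cv2.resize(cv2.imread("pics/top.png")[b[1]:b[3],b[0]:b[2]],(400,400),interpolation=cv2.INTER_CUBIC)
cv2.imwrite("pics/crop.png",np.hstack([s((145,125,265,245)),s((315,160,415,260))]))
ps,ds,ms=load("side")
for n,a in (("block",(309,262)),): print(n,xyz(ms,ds,*a))
E
```

```text
block 2104 z 0.0217 [ 461.7 -189.5] [110.  150.5] 73.6
bangle 202 z 0.0272 [ 467.8 -195.7] [ 90.5 100.4] 1.17
hood 3799 z 0.0597 [529.6 309. ] [157.  284.9] 74.49
grip 157 z 0.0911 [528.5 286.9] [15.3 59. ] 79.15
brick 1174 z 0.0497 [609.6 166. ] [134.5  66.6] 78.98
disc 1505 z 0.0178 [ 585.7 -490.7] [117.6 119.1] 62.73
bottle 229 z 0.0839 [779.5  -7.3] [42.7 44.8] 89.03
green 2162 z 0.0215 [ 706.1 -237.8] [150.  113.3] 52.95
block [ 0.44868964 -0.24477714  0.00786213]
```

View pics/crop.png

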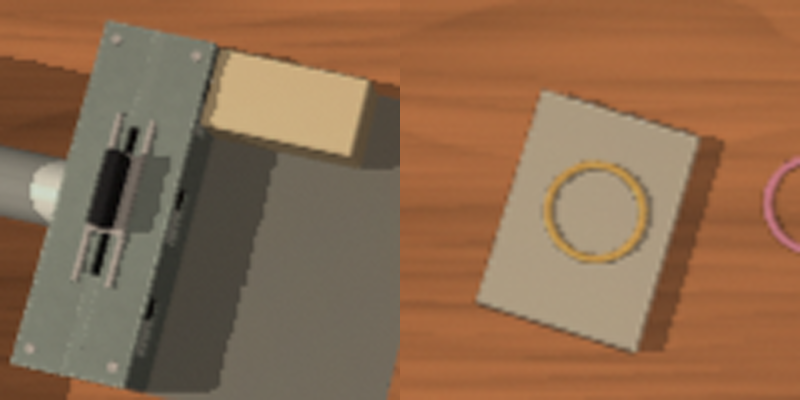

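The crop shows the hood's top corners at (108,22), (217,43), (127,388) and (12,363). The brick's top corners are about (230,52), (370,82), (352,158) and (208,125). The grey block, at bottom right, carries the brass ring near its middle.

```bash
python3 - <<'E'
from h import *
p,d,m=load("top"); P=np.load("P.npy")
o=lambda x,y:(145+x*.3-.35,125+y*.3-.35)
for n,h,c in(("hood",.06,[(108,22),(217,43),(127,388),(12,363)]),("brick",.05,[(230,52),(370,82),(352,158),(208,125)]),("grip",.092,[(108,148),(132,150),(117,230),(90,224)])):
    print(n,[np.round(plane(m,*o(*q),h)[:2]*1000,1).tolist() for q in c])
o2=lambda x,y:(315+(x-400)*.25-.35,160+y*.25-.35)
print("block",[np.round(plane(m,*o2(*q),.022)[:2]*1000,1).tolist() for q in [(543,92),(698,136),(637,352),(477,301)]])
print("bangle",plane(m,*o2(597,212),.028), "top-range",)
# hood: points on the plane, connected, restricted to forward of duct
Q=P[:,:,:]; mask=((np.abs(Q[:,:,2]-.06)<.004)).astype(np.uint8); mask[:,262:]=0; mask[:,:140]=0
mask=cv2.morphologyEx(mask,cv2.MORPH_OPEN,np.ones((5,5),np.uint8))
X=Q[mask>0][:,:2]
# front edge: for bins along y-axis of hood
for yaw in (1.30,1.34,1.38): pass
# edge lines: for each row, rightmost pixel in hood
pts=[]
for v in range(142,238,2):
    us=np.where(mask[v,:225])[0]
    if len(us): 
        if v>165 or v<140: pts.append(Q[v,us.max(),:2])
l=cv2.fitLine(np.array(pts,np.float32),cv2.DIST_HUBER,0,.001,.001).ravel(); print("front",l,np.degrees(np.arctan2(l[1],l[0])))
# brick near face (hood +y side): lowest pixel of brick per column
mb=(np.abs(Q[:,:,2]-.05)<.004); pts=[]
for u in range(212,252,2):
    vs=np.where(mb[135:180,u])[0]
    if len(vs): pts.append(Q[135+vs.max(),u,:2])
l=cv2.fitLine(np.array(pts,np.float32),cv2.DIST_HUBER,0,.001,.001).ravel(); print("brickface",l,np.degrees(np.arctan2(l[1],l[0])))
E
```

```text
hood [[668.8, 303.4], [653.1, 215.4], [378.6, 267.6], [395.9, 357.5]]
brick [[648.8, 207.1], [626.2, 94.0], [564.1, 105.5], [588.6, 221.0]]
grip [[559.0, 285.3], [557.7, 266.8], [495.5, 273.9], [499.7, 294.7]]
block [[546.5, -159.1], [518.7, -262.4], [374.7, -222.5], [405.8, -117.6]]
bangle [ 0.46550362 -0.19533452  0.028     ] top-range
front [ 0.9821478  -0.18811078  0.4763137   0.25795856] -10.842551
brickface [0.18755816 0.9822535  0.5776527  0.16655102] 79.18968
```

Call:
{"method": "move_arm", "body": {
  "motion": "1 1 -1 0 0.132; 1 1 -1 0 0.132; 1 1 -1 0 0.132; 1 1 -1 0 0.132; 1 1 -1 0 0.132; 1 1 -1 0 0.132; 1 1 -1 0 0.132; 1 1 -1 0 0.132"
}}

```text
time: 0.77
position: [0.2918, -0.3621, 0.2299]
tool_rot: [0.996, -0.091, -0.001, -0.003]
ft_force: [-0.1, 0.0, -0.4]
grip_width: 0.087
grip_force: 0.0
```

Call:
{"method": "move_arm", "body": {
  "motion": "1 0.55 -1 0 0; 1 0.55 -1 0 0; 1 0.55 -1 0 0; 1 0.55 -1 0 0; 1 0.55 -1 0 0; 1 0.55 -1 0 0; 1 0.55 -1 0 0"
}}

```text
time: 1.35
position: [0.4378, -0.1906, 0.2304]
tool_rot: [0.996, -0.091, 0.0, -0.0]
ft_force: [-0.6, -0.2, 0.4]
grip_width: 0.0868
grip_force: 0.0
```

Call:
{"method": "move_arm", "body": {
  "motion": "1 0 -1 0 0; 1 0 -1 0 0; 1 0 -1 0 0; 1 0 -1 0 0; 1 0 -1 0 0; 1 0 -1 0 0; 1 0 -1 0 0"
}}

```text
time: 1.93
position: [0.4732, 0.0036, 0.2304]
tool_rot: [0.996, -0.092, -0.0, 0.0]
ft_force: [-0.2, -0.6, -0.3]
grip_width: 0.087
grip_force: 0.0
```

Call:
{"method": "move_arm", "body": {
  "motion": "1 0 -0.8 0 0; 1 0 -0.8 0 0; 1 0 -0.8 0 0; 1 0 -0.8 0 0; 1 0 -0.8 0 0; 1 0 -0.8 0 0; 1 0 -0.8 0 0"
}}

```text
time: 2.52
position: [0.5032, 0.1584, 0.2302]
tool_rot: [0.996, -0.095, -0.0, 0.001]
ft_force: [-0.7, -0.9, 0.4]
grip_width: 0.0869
grip_force: 0.0
```

```bash
python3 - <<'E'
from h import *
p,d,m=snap("wrist","w1"); print(m[1],m[2][:,2],robot.get_obs()["position"])
E
```

```text
[0.58064776 0.14279283 0.38432841] [-0.28349707  0.05229    -0.95754643] [0.50315898 0.15811615 0.23025823]
```

View pics/w1.png

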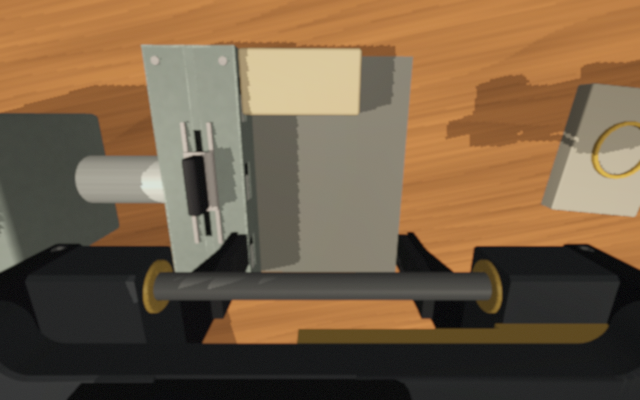

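The wrist view has the hood's top corners at (142,45) and (235,45), the grip at (195,185), and the brick's top at (240–360, 48–114). I'll refit these from its depth.

```bash
cat >> h.py <<'E'
def cloud(m,d):
    K,t,Rm=m; v,u=np.mgrid[0:400,0:640]
    return np.einsum('ij,hwj->hwi',Rm,np.dstack([(u-K[0,2])/K[0,0]*d,(v-K[1,2])/K[1,1]*d,d]))+t
EX=np.array([.188,.982]);EY=np.array([-.982,.188])
def rect(P,box,z0,z1):
    u0,v0,u1,v1=box; Q=P[v0:v1,u0:u1].reshape(-1,3); Q=Q[(Q[:,2]>z0)&(Q[:,2]<z1)]
    r=cv2.minAreaRect((Q[:,:2]*1000).astype(np.float32)); return len(Q),np.median(Q[:,2]).round(4),np.round(r[0],1),np.round(r[1],1),round(r[2],2)
E
python3 - <<'E'
from h import *
p,d,m=load("w1");P=cloud(m,d)
print("grip",rect(P,(170,140,225,235),.086,.1))
print("brick",rect(P,(225,40,370,125),.045,.055))
for n,h,c in(("hood",.06,[(142,45),(235,45),(243,190)]),("brick",.05,[(240,50),(359,49),(360,115),(244,114)]),("grip",.092,[(183,157),(200,157),(206,213),(190,216)])):
    print(n,[np.round(plane(m,*q,h)[:2]*1000,1).tolist() for q in c])
pts=[]
for v in range(60,230,3):
    us=[u for u in range(205,275) if abs(P[v,u,2]-.06)<.003]
    if us and v>120: pts.append(P[v,max(us),:2])
l=cv2.fitLine(np.array(pts,np.float32),cv2.DIST_HUBER,0,.001,.001).ravel();print("front",l)
E
```

```text
grip (876, np.float64(0.0917), array([529.5, 284.3]), array([14.2, 60.4]), 78.67)
brick (8120, np.float64(0.05), array([605.2, 160.6]), array([126. ,  74.4]), 79.47)
hood [[670.1, 302.0], [653.3, 213.9], [511.5, 244.2]]
brick [[650.2, 212.4], [628.8, 95.3], [565.7, 104.0], [589.8, 224.5]]
grip [[561.0, 282.3], [558.0, 266.2], [502.0, 277.4], [501.9, 294.4]]
front [ 0.981389   -0.1920303   0.52594805  0.23958752]
```

Call:
{"method": "move_arm", "body": {
  "motion": "1 0.01 -0.645 0 0; 1 0.01 -0.645 0 0; 1 0.01 -0.645 0 0; 1 0.01 -0.645 0 0; 1 0.01 -0.645 0 0; 1 0.01 -0.645 0.3 0; 1 0.01 -0.645 0.5 0; 1 0.01 -0.645 0.5 0; 1 0.01 -0.645 0.5 0; 1 0.01 -0.645 0.5 0"
}}

```text
time: 3.4
position: [0.5289, 0.2842, 0.1299]
tool_rot: [0.995, -0.095, -0.001, 0.001]
ft_force: [0.4, 0.6, -0.2]
grip_width: 0.0873
grip_force: 0.0
```

Call:
{"method": "move_arm", "body": {
  "motion": "1 0 0 0.14 0; 1 0 0 0.275 0; 1 0 0 0.275 0; 1 0 0 0.275 0; -1 0 0 0.275 0; -1 0 0 0.275 0; -1 0 0 0.275 0; -1 0 0 0.275 0; -1 0 0 0.275 0; -1 0 0 0.275 0; -1 0 0 0.275 0; -1 0 0 0.275 0",
  "newtons": 20
}}

```text
time: 4.4
position: [0.5291, 0.2869, 0.0756]
tool_rot: [0.996, -0.094, -0.0, 0.0]
ft_force: [1.0, 0.2, -0.2]
grip_width: 0.0413
grip_force: 0.0
```

Call:
{"method": "move_arm", "body": {
  "motion": "-1 0 0 0 0; -1 0 0 0 0; -1 0 0 0 0; -1 0 0 0 0; -1 0 0 0 0; -1 0 0 0 0; -1 0 0 0 0; -1 0 0 0 0; -1 0 0 0 0",
  "newtons": 20
}}

```text
time: 5.15
position: [0.5291, 0.2865, 0.0755]
tool_rot: [0.996, -0.094, -0.0, 0.0]
ft_force: [-0.0, -2.1, 0.2]
grip_width: 0.0136
grip_force: 20.0
```

Call:
{"method": "move_arm", "body": {
  "motion": "-1 -0.03 0 0 0; -1 -0.06 0 0 0; -1 -0.09 0 0 0; -1 -0.11 0 0 0; -1 -0.115 0 0 0; -1 -0.12 0 0 0; -1 -0.125 0 0 0; -1 -0.13 0 0 0; -1 -0.13 0 0 0"
}}

```text
time: 5.9
position: [0.5033, 0.2916, 0.0755]
tool_rot: [0.996, -0.094, -0.0, 0.0]
ft_force: [0.3, -3.4, -2.4]
grip_width: 0.014
grip_force: 20.0
```

Call:
{"method": "move_arm", "body": {
  "motion": "-1 -0.005 0 0 0; -1 -0.01 0 0 0; -1 -0.015 0 0 0; -1 -0.02 0 0 0; -1 -0.025 0 0 0; -1 -0.025 0 0 0"
}}

```text
time: 6.4
position: [0.502, 0.2919, 0.0755]
tool_rot: [0.996, -0.093, 0.003, -0.0]
ft_force: [7.9, -7.0, -8.2]
grip_width: 0.0137
grip_force: 20.0
```

Call:
{"method": "move_arm", "body": {
  "motion": "-1 0.015 0 0 0; -1 0.015 0 0 0; 0 0.015 0 0 0; 0 0.015 0 0 0; 0 0.015 0 0 0; 0 0.015 0 0 0; 0 0.015 0 0 0; 0 0.015 -0.01 -0.15 0; 0 0.015 -0.01 -0.35 0; 0 0.015 -0.01 -0.55 0; 1 0.015 -0.01 -0.6 0; 1 0.015 -0.01 -0.6 0"
}}

```text
time: 7.4
position: [0.5044, 0.2953, 0.1997]
tool_rot: [0.996, -0.094, 0.004, -0.002]
ft_force: [0.0, -0.7, -1.1]
grip_width: 0.0504
grip_force: 0.0
```

```bash
python3 - <<'E'
from h import *
p,d,m=snap("wrist","w2");P=cloud(m,d); print(robot.get_obs()["position"],m[1])
q=(P[:,:,2]>.086)&(P[:,:,2]<.096)&(np.hypot(P[:,:,0]-.503,P[:,:,1]-.289)<.06)
Q=P[q]; print(len(Q), cv2.minAreaRect((Q[:,:2]*1000).astype(np.float32)))
p,d,m=snap("top","t2");P=cloud(m,d)
cv2.imwrite("pics/t2c.png",cv2.resize(p[120:250,140:400,::-1],(780,390)))
E
```

```text
[0.50267581 0.29452964 0.19706564] [0.58037211 0.27913586 0.35448587]
978 ((503.576416015625, 289.7430114746094), (13.702190399169922, 58.51382827758789), 79.2138671875)
```

View pics/w2.png

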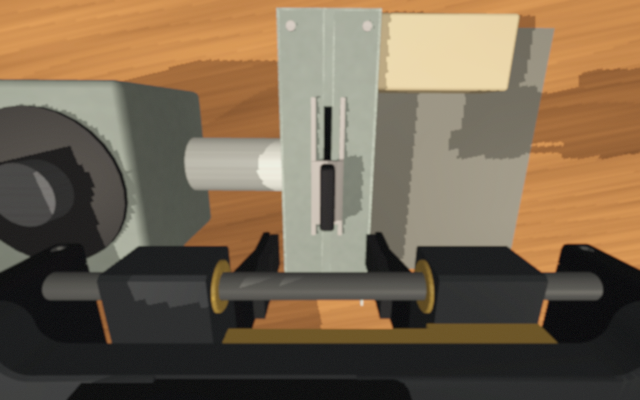

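```bash
python3 - <<'E'
from h import *
p,d,m=load("w2");P=cloud(m,d)
a=plane(m,278,9,.06)[:2]*1000;b=plane(m,381,9.5,.06)[:2]*1000
print(a,b,np.linalg.norm(a-b))
g=np.array([503.6,289.7]);print((g-(a+b)/2)@EY,(g-(a+b)/2)@EX)
# brick face & hood front in this view
pts=[]
for u in range(395,505,3):
    vs=[v for v in range(60,110) if abs(P[v,u,2]-.05)<.003]
    if vs: pts.append(P[max(vs),u,:2])
print("brickface",cv2.fitLine(np.array(pts,np.float32),cv2.DIST_HUBER,0,.001,.001).ravel())
p,d,m=load("t2");P=cloud(m,d)
print("block",rect(P,(325,175,400,255),.014,.026))
E
```

```text
[669.38044818 301.86879168] [652.57620713 215.59189964] 87.89814911038225
160.36781277470328 0.8250749622400654
brickface [0.18642269 0.9824696  0.57737964 0.16246694]
block (2135, np.float64(0.0218), array([ 461.7, -189.4]), array([110., 150.]), 73.55)
```

Call:
{"method": "move_arm", "body": {
  "motion": "-1 0.24 0.023 0 0; -1 0.24 0.023 0 0; -1 0.24 0.023 0 0; -1 0.24 0.023 0.1 0; -1 0.24 0.023 0.2 0; -1 0.24 0.023 0.3 0; -1 0.24 0.023 0.4 0; -1 0.24 0.023 0.5 0; -1 0.24 0.023 0.6 0; -1 0.24 0.023 0.6 0; -1 0.24 0.023 0.6 0; -1 0.24 0.023 0.6 0"
}}

```text
time: 8.5
position: [0.5475, 0.2807, 0.0754]
tool_rot: [0.996, -0.094, -0.001, 0.0]
ft_force: [-0.3, 0.6, 0.3]
grip_width: 0.0017
grip_force: 0.0
```

Call:
{"method": "move_arm", "body": {
  "motion": "-1 -0.01 0 0 0; -1 -0.02 0 0 0; -1 -0.03 0 0 0; -1 -0.035 0 0 0; -1 -0.04 0 0 0; -1 -0.045 0 0 0; -1 -0.05 0 0 0; -1 -0.05 0 0 0"
}}

```text
time: 9.17
position: [0.5434, 0.2819, 0.0769]
tool_rot: [0.996, -0.094, 0.005, -0.001]
ft_force: [7.5, -4.3, -2.1]
grip_width: 0.0004
grip_force: 4.3
```

Call:
{"method": "move_arm", "body": {
  "motion": "-1 0.1 0 0 0; -1 0.1 0 0 0; -1 0.1 0 -0.2 0; -1 0.1 0 -0.4 0; -1 0.1 0 -0.6 0; -1 0.1 0 -0.6 0"
}}

```text
time: 9.67
position: [0.562, 0.2806, 0.204]
tool_rot: [0.996, -0.094, 0.007, -0.003]
ft_force: [1.2, 0.2, 1.6]
grip_width: 0.0004
grip_force: 0.0
```

Call:
{"method": "move_arm", "body": {
  "motion": "1 0 1 0 0; 1 0 1 0 0; 1 0 1 0 0; 1 0 1 0 0; 1 0 1 0 0; 1 0 1 0 0"
}}

```text
time: 10.17
position: [0.5182, 0.0778, 0.1953]
tool_rot: [0.995, -0.096, -0.002, 0.001]
ft_force: [-0.3, 0.2, -0.2]
grip_width: 0.0329
grip_force: 0.0
```

Call:
{"method": "move_arm", "body": {
  "motion": "1 0 1 0 0; 1 0 1 0 0; 1 0 1 0 0; 1 0 1 0 0; 1 0 1 0 0; 1 0 1 0 0"
}}

```text
time: 10.67
position: [0.4831, -0.1188, 0.1957]
tool_rot: [0.995, -0.097, 0.001, 0.001]
ft_force: [0.7, -0.0, -0.4]
grip_width: 0.0727
grip_force: 0.0
```

Call:
{"method": "move_arm", "body": {
  "motion": "1 -0.06 0.77 0 -0.469; 1 -0.06 0.77 0 -0.469; 1 -0.06 0.77 0 -0.469; 1 -0.06 0.77 0 -0.469; 1 -0.06 0.77 0 -0.469; 1 -0.06 0.77 0 -0.469; 1 -0.06 0.77 0 -0.469; 1 -0.06 0.77 0 -0.469; 1 -0.06 0.77 0 -0.469; 1 -0.06 0.77 0 -0.469; 1 -0.06 0.77 0 -0.469; 1 -0.06 0.77 0 -0.469"
}}

```text
time: 11.67
position: [0.4432, -0.2614, 0.1954]
tool_rot: [0.806, 0.592, 0.0, -0.001]
ft_force: [0.6, 0.2, -0.5]
grip_width: 0.087
grip_force: 0.0
```

```bash
python3 - <<'E'
from h import *
p,d,m=load("t2")
for q in((419,198),(419,224),(406,211),(432,211)): print(q,plane(m,*q,.006)[:2].round(4))
o=robot.get_obs(); print(o["position"].round(4),np.degrees(R.from_quat(o["tool_rot"]).as_matrix()[:2,:2]).round(2), R.from_quat(o["tool_rot"]).as_matrix()[:,0].round(4), o["q"].round(2))
p,d,m=snap("wrist","w3")
E
```

```text
(419, 198) [ 0.5113 -0.3444]
(419, 224) [ 0.4411 -0.3436]
(406, 211) [ 0.4753 -0.3093]
(432, 211) [ 0.4767 -0.3786]
[ 0.4432 -0.2614  0.1954] [[ 17.2   54.65]
 [ 54.65 -17.2 ]] [0.3003 0.9539 0.0015] [-0.75  0.43  1.74  0.    0.97 -0.45]
```

View pics/w3.png

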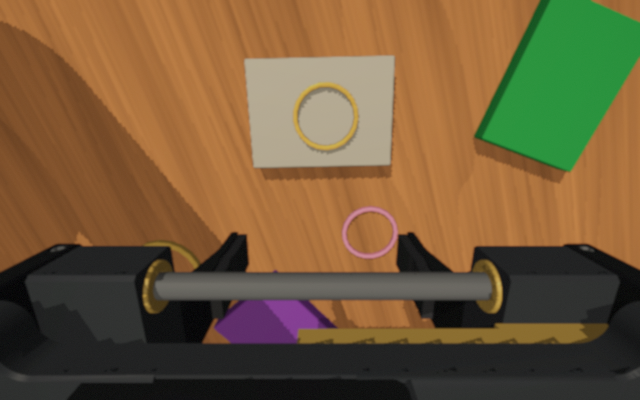

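The wrist view shows the block's top corners at (247,58), (393,56), (391,165) and (254,167). The bangle is at (326,117), near the middle, with the pink ring at (370,233). Part of the large brass ring is at (170,255), so I'll check my fingers clear it.

```bash
python3 - <<'E'
from h import *
p,d,m=load("side")
for q in((188,314),(234,314),(211,293),(211,335)): print(q,plane(m,*q,.006)[:2].round(4))
p,d,m=load("w3")
for q in((170,242),(200,262),(150,244)): print(q,plane(m,*q,.006)[:2].round(4))
c=[plane(m,*q,.022)[:2]*1000 for q in((247,58),(393,56),(391,165),(254,167))]
print(np.round(c,1),np.mean(c,0)); print("bangle",[plane(m,*q,.028)[:2]*1000 for q in((294,117),(358,117),(326,83),(326,151))])
print("block",rect(cloud(m,d),(230,40,410,185),.015,.0255))
E
```

```text
(188, 314) [ 0.168  -0.3126]
(234, 314) [ 0.26   -0.3391]
(211, 293) [ 0.2176 -0.2711]
(211, 335) [ 0.2108 -0.3751]
(170, 242) [ 0.2401 -0.2814]
(200, 262) [ 0.2642 -0.3177]
(150, 244) [ 0.2154 -0.2765]
[[ 409.8 -119.3]
 [ 547.8 -160.8]
 [ 520.1 -265.8]
 [ 377.1 -223.2]] [ 463.70455088 -192.26908151]
bangle [array([ 436.37472883, -186.47416044]), array([ 498.77097822, -206.06847267]), array([ 477.21117404, -165.18798695]), array([ 457.32606285, -229.34153687])]
block (14730, np.float64(0.0221), array([ 463. , -192.3]), array([110.1, 150.2]), 73.85)
```

Call:
{"method": "move_arm", "body": {
  "motion": "1 0 0 0.2 -0.007; 1 0 0 0.4 -0.007; 1 0 0 0.6 -0.007; 1 0 0 0.75 -0.007; 1 0 0 0.83 -0.007; 1 0 0 0.88 -0.007; 1 0 0 0.9 -0.007; 1 0 0 0.9 -0.007; 1 0 0 0.9 -0.007"
}}

```text
time: 12.47
position: [0.4436, -0.2634, 0.0164]
tool_rot: [0.802, 0.597, 0.0, 0.001]
ft_force: [-0.6, -0.5, 1.0]
grip_width: 0.0867
grip_force: 0.0
```

Call:
{"method": "move_arm", "body": {
  "motion": "1 0.01 0 0 0; 1 0.02 0 0 0; 1 0.03 0 0 0; 1 0.04 0 0 0; 1 0.05 0 0 0; 1 0.06 0 0 0; 1 0.07 0 0 0; 1 0.08 0 0 0; 1 0.09 0 0 0; 1 0.1 0 0 0; 1 0.1 0 0 0"
}}

```text
time: 13.38
position: [0.4489, -0.2439, 0.0155]
tool_rot: [0.802, 0.598, 0.0, 0.0]
ft_force: [-0.0, -2.0, 0.4]
grip_width: 0.0869
grip_force: 0.6
```

```bash
cat >> h.py <<'E'
def state(tag):
    o=robot.get_obs(); x=R.from_quat(o["tool_rot"]).as_matrix()[:,0]
    print("tcp",o["position"].round(4),"yaw",np.degrees(np.arctan2(x[1],x[0])).round(2),"F",np.round(o["ft_force"],1),"t",o["time"])
    p,d,m=snap("top",tag); P=cloud(m,d)
    return p,P,m
def grey(p,P):
    # block: grey-beige low saturation pixels at its top height, near workspace
    q=(np.abs(P[:,:,2]-.0219)<.005)&(P[:,:,0]>.36)&(P[:,:,0]<.62)&(P[:,:,1]>-.3)&(P[:,:,1]<.3)
    q=q.astype(np.uint8); n,l,s,c=cv2.connectedComponentsWithStats(q); i=1+np.argmax(s[1:,4])
    Q=P[l==i]; r=cv2.minAreaRect((Q[:,:2]*1000).astype(np.float32)); print("block",s[i,4],np.round(r[0],1),np.round(r[1],1),round(r[2],2))
    hsv=cv2.cvtColor(p,cv2.COLOR_RGB2HSV); mm=(cv2.dilate((l==i).astype(np.uint8),np.ones((5,5)))>0)&(hsv[:,:,1]>110)&(P[:,:,2]>.0245)
    B=P[mm]; 
    if len(B)>5:
        c=cv2.minEnclosingCircle((B[:,:2]*1000).astype(np.float32)); print("bangle",len(B),np.round(c[0],1),round(c[1],1))
    return r
E
python3 - <<'E'
from h import *
p,P,m=state("t3"); grey(p,P)
E
```

```text
tcp [ 0.4489 -0.2439  0.0155] yaw 73.38 F [-0.  -2.   0.4] t 13.3833
block 270 [ 417.3 -149.1] [79.3 41.2] 73.08
```

Call:
{"method": "move_arm", "body": {
  "motion": "1 0.02 0 0 -0.002; 1 0.05 -0.004 0 -0.006; 1 0.09 -0.01 0 -0.01; 1 0.13 -0.015 0 -0.014; 1 0.17 -0.02 0 -0.018; 1 0.21 -0.026 0 -0.022; 1 0.26 -0.034 0 -0.026; 1 0.31 -0.042 0 -0.03; 1 0.36 -0.05 0 -0.032; 1 0.41 -0.06 0 -0.032; 1 0.46 -0.07 0 -0.032; 1 0.5 -0.075 0 -0.032"
}}

```text
time: 14.43
position: [0.4624, -0.1424, 0.0155]
tool_rot: [0.771, 0.637, -0.0, -0.001]
ft_force: [-0.8, -0.6, -0.7]
grip_width: 0.0872
grip_force: 0.7
```

```bash
python3 - <<'E'
from h import *
p,P,m=state("t4"); grey(p,P)
p,d,m=snap("side","s4"); P=cloud(m,d); grey(p,P)
E
```

```text
tcp [ 0.4624 -0.1424  0.0155] yaw 79.19 F [-0.8 -0.6 -0.7] t 14.4333
block 133 [420.  -34.4] [47.2 31.9] 78.71
block 318 [ 470.8 -115.7] [38.3 89.6] 78.57
bangle 57 [ 386.6 -459.7] 366.8
```

Call:
{"method": "move_arm", "body": {
  "motion": "1 0.03 -0.004 0 0; 1 0.07 -0.01 0 0; 1 0.12 -0.017 0 0; 1 0.18 -0.025 0 0; 1 0.24 -0.033 0 0; 1 0.3 -0.042 0 0; 1 0.36 -0.05 0 0; 1 0.42 -0.058 0 0; 1 0.48 -0.067 0 0; 1 0.54 -0.075 0 0; 1 0.6 -0.083 0 0; 1 0.66 -0.09 0 0"
}}

```text
time: 15.53
position: [0.4695, -0.0094, 0.0156]
tool_rot: [0.771, 0.637, -0.0, -0.0]
ft_force: [-0.3, -1.8, 1.0]
grip_width: 0.0871
grip_force: 1.0
```

Call:
{"method": "move_arm", "body": {
  "motion": "1 0.06 -0.009 0 0; 1 0.12 -0.017 0 0; 1 0.18 -0.025 0 0; 1 0.24 -0.034 0 0; 1 0.3 -0.042 0 0; 1 0.36 -0.05 0 0; 1 0.42 -0.058 0 0; 1 0.47 -0.065 0 0; 1 0.51 -0.07 0 0; 1 0.54 -0.075 0 0; 1 0.56 -0.079 0 0; 1 0.57 -0.08 0 0"
}}

```text
time: 16.53
position: [0.4753, 0.1045, 0.0155]
tool_rot: [0.771, 0.637, -0.0, -0.0]
ft_force: [-0.2, -2.0, 1.3]
grip_width: 0.0868
grip_force: 1.2
```

```bash
python3 - <<'E'
from h import *
p,P,m=state("t5"); grey(p,P)
p,d,m=snap("side","s5"); grey(p,cloud(m,d))
p,d,m=snap("wrist","w5"); grey(p,cloud(m,d))
E
```

```text
tcp [0.4753 0.1045 0.0155] yaw 79.2 F [-0.2 -2.   1.3] t 16.5333
block 7 [389.4 269. ] [ 1.6 15.8] 80.61
block 326 [486.4 143.9] [ 70.3 101.8] 81.02
bangle 47 [477.8 107.7] 63.7
block 57493 [484.3 159.1] [131.  150.1] 79.39
bangle 1233 [475.4 151.4] 54.0
```

View pics/w5.png

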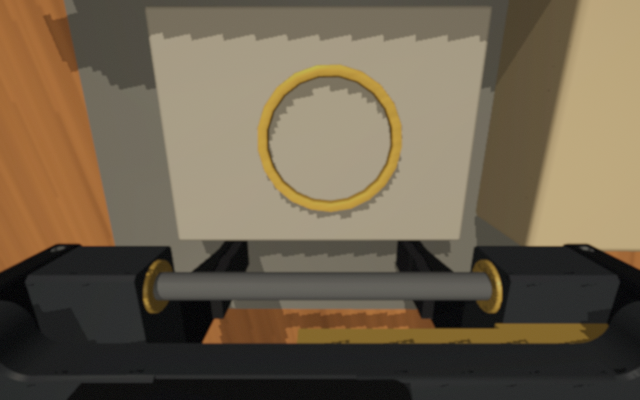

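The wrist view shows the block's top corners at (147,7), (490,7), (461,239) and (179,240). The bangle at (330,139) still lies centred, and the brick on the right is not yet touched.

```bash
python3 - <<'E'
from h import *
p,d,m=load("w5")
c=np.array([plane(m,*q,.022)[:2]*1000 for q in((147,7),(490,7),(461,239),(179,240))]);ce=c.mean(0)
K0=np.array([589.2,227.7])
print(c.round(1),ce); print("hearth-corner coords of corners:",np.round([((q-K0)@EX,(q-K0)@EY) for q in c],1))
P=cloud(m,d)
q=(np.abs(P[:,:,2]-.05)<.003); q[:,:440]=False; Q=(P[q][:,:2]*1000-K0); print("brick EY max",np.percentile(Q@EY,[90,98,99.5]).round(1))
q=(np.abs(P[:,:,2]-.022)<.0025);q[:, :140]=False;q[:,500:]=False;Q=(P[q][:,:2]*1000-K0);print("block EX,EY range",np.percentile(Q@EX,[.5,99.5]).round(1),np.percentile(Q@EY,[.5,99.5]).round(1))
b=np.array([plane(m,*q,.028)[:2]*1000 for q in((258,138),(402,138),(330,66),(330,212))]).mean(0);print("bangle",b,(b-ce)@EX,(b-ce)@EY)
E
```

```text
[[424.4 235.5]
 [568.1 208. ]
 [549.7 102.1]
 [403.2 129.5]] [486.34978068 168.78938661]
hearth-corner coords of corners: [[ -23.3  163.3]
 [ -23.3   17. ]
 [-130.7   15.2]
 [-131.4  164.2]]
brick EY max [-2.4 -0.6  0.2]
block EX,EY range [-131.8  -22.9] [ 16.  163.5]
bangle [490.90405    165.99336881] -1.8894868526694875 -4.997943822328645
```

Call:
{"method": "move_arm", "body": {
  "motion": "1 0.015 0 0 0; 1 0.035 0 0 0; 1 0.055 0 0 0; 1 0.07 0 0 0; 1 0.08 0 0 0; 1 0.09 0 0 0; 1 0.1 0 0 0; 1 0.11 0 0 0; 1 0.12 0 0 0; 1 0.13 0 0 0; 1 0.13 0 0 0"
}}

```text
time: 17.6
position: [0.4795, 0.1273, 0.0156]
tool_rot: [0.771, 0.637, -0.002, 0.0]
ft_force: [-2.0, -15.4, 2.6]
grip_width: 0.0872
grip_force: 7.8
```

Call:
{"method": "move_arm", "body": {
  "motion": "1 -0.05 0 0 0; 1 -0.1 0 0 0; 1 -0.165 0 0 0; 1 -0.165 0 0 0; 0.15 -0.165 0 -0.2 0; 0.15 -0.165 0 -0.4 0; 0.15 -0.165 0 -0.6 0; 0.15 -0.165 0 -0.6 0"
}}

```text
time: 18.27
position: [0.4789, 0.0976, 0.1416]
tool_rot: [0.771, 0.637, 0.005, 0.004]
ft_force: [0.7, -0.3, 1.1]
grip_width: 0.068
grip_force: 0.0
```

Call:
{"method": "move_arm", "body": {
  "motion": "0.15 0.42 -0.5 0 0.5; 0.15 0.42 -0.5 0 0.5; 0.15 0.42 -0.5 0 0.5; 0.15 0.42 -0.5 0 0.5; 0.15 0.42 -0.5 0 0.5; 0.15 0.42 -0.5 0 0.5; 0.15 0.42 -0.5 0 0.5; 0.15 0.42 -0.5 0 0.5; 0.15 0.42 -0.5 0 0.5; 0.15 0.42 -0.5 0 0.5; 0.15 0.42 -0.5 0 0.5; 0.15 0.42 -0.5 0 0.5"
}}

```text
time: 19.27
position: [0.3918, 0.1988, 0.1355]
tool_rot: [0.999, -0.046, 0.0, -0.0]
ft_force: [-0.3, -0.8, 0.3]
grip_width: 0.0499
grip_force: 0.0
```

Call:
{"method": "move_arm", "body": {
  "motion": "0.15 0 0 0 0.05; 0.15 0 0 0 0.05; 0.15 0 0 0 0.0; 0.15 0 0 0 0.0"
}}

```text
time: 19.6
position: [0.3918, 0.1988, 0.1355]
tool_rot: [0.999, -0.04, 0.0, -0.0]
ft_force: [0.0, 0.4, 0.2]
grip_width: 0.0503
grip_force: 0.0
```

```bash
cat >> h.py <<'E'
K0=np.array([589.2,227.7])
def hb(P,p):
    q=(np.abs(P[:,:,2]-.022)<.003); A=P[:,:,:2]*1000-K0; x=A@EX;y=A@EY
    q&=(x>-150)&(x<3)&(y>-3)&(y<185); Q=np.c_[x[q],y[q]].astype(np.float32)
    r=cv2.minAreaRect(Q); print("blk n",len(Q),"x",np.percentile(Q[:,0],[.3,99.7]).round(1),"y",np.percentile(Q[:,1],[.3,99.7]).round(1),"ang",round(r[2],2),np.round(r[1],1))
    hsv=cv2.cvtColor(p,cv2.COLOR_RGB2HSV); g=(x>-120)&(x<0)&(y>5)&(y<160)&(hsv[:,:,1]>130)&(P[:,:,2]>.02)&(P[:,:,2]<.034)
    if g.sum()>5: c=cv2.minEnclosingCircle(np.c_[x[g],y[g]].astype(np.float32)); print("bangle",g.sum(),np.round(c[0],1),round(c[1],1))
E
python3 - <<'E'
from h import *
p,P,m=state("t6"); hb(P,p)
o=robot.get_obs()["position"][:2]*1000-K0; print("tcp hearth",o@EX,o@EY,robot.get_obs()["grip_width"])
p,d,m=snap("wrist","w6"); hb(cloud(m,d),p)
E
```

```text
tcp [0.3918 0.1988 0.1355] yaw -4.61 F [0.  0.4 0.2] t 19.6
blk n 1296 x [-108.1    2.8] y [  0.4 161.8] ang 89.52 [166.3 124.5]
bangle 109 [-55.7  86.1] 33.8
tcp hearth -65.50504426919801 188.38429664664875 0.05030734890408303
blk n 21414 x [-109.4    0.3] y [ 26.9 165.2] ang 89.79 [161.3 110.6]
bangle 1346 [-57.3  85. ] 33.6
```

Call:
{"method": "move_arm", "body": {
  "motion": "0.15 0 0 0 0.034; 0.15 0 0 0.2 0.034; 0.15 0 0 0.4 0.034; 0.15 0 0 0.5 0.034; 0.15 0 0 0.57 0.034; 0.15 0 0 0.6 0.034; 0.15 0 0 0.6 0.034; 0.15 0 0 0.6 0.034"
}}

```text
time: 20.37
position: [0.3921, 0.1986, 0.0157]
tool_rot: [0.995, -0.096, 0.0, -0.0]
ft_force: [0.1, -0.7, 0.1]
grip_width: 0.0498
grip_force: 0.0
```

Call:
{"method": "move_arm", "body": {
  "motion": "0.15 0.02 0 0 0; 0.15 0.04 0 0 0; 0.15 0.055 0 0 0; 0.15 0.07 0 0 0; 0.15 0.08 0 0 0; 0.15 0.09 0 0 0; 0.15 0.1 0 0 0; 0.15 0.11 0 0 0; 0.15 0.115 0 0 0; 0.15 0.12 0 0 0; 0.15 0.12 0 0 0"
}}

```text
time: 21.28
position: [0.4158, 0.1938, 0.0155]
tool_rot: [0.995, -0.096, 0.0, -0.0]
ft_force: [-1.5, 0.3, 1.5]
grip_width: 0.0503
grip_force: 1.0
```

```bash
python3 - <<'E'
from h import *
p,P,m=state("t7"); hb(P,p)
o=robot.get_obs()["position"][:2]*1000-K0; print("tcp hearth",o@EX,o@EY)
E
```

```text
tcp [0.4158 0.1938 0.0155] yaw -10.99 F [-1.5  0.3  1.5] t 21.2833
blk n 1128 x [-108.4    2.4] y [  0.6 152. ] ang 89.57 [153.5 113.9]
bangle 95 [-56.6  74.4] 33.3
tcp hearth -65.90393186208861 163.91729215523952
```

Call:
{"method": "move_arm", "body": {
  "motion": "0.15 0.005 0 0 0; 0.15 0.01 0 0 0; 0.15 0.015 0 0 0; 0.15 0.02 0 0 0; 0.15 0.025 0 0 0; 0.15 0.03 0 0 0; 0.15 0.035 0 0 0; 0.15 0.04 0 0 0; 0.15 0.045 0 0 0; 0.15 0.045 0 0 0"
}}

```text
time: 22.17
position: [0.4193, 0.1924, 0.0153]
tool_rot: [0.995, -0.096, -0.005, 0.001]
ft_force: [-9.7, 6.2, 4.3]
grip_width: 0.05
grip_force: 5.2
```

Call:
{"method": "move_arm", "body": {
  "motion": "0.15 -0.05 0 0 0; 0.15 -0.1 0 0 0; 0.15 -0.15 0 0 0; 0.15 -0.15 0 0 0; 0.15 -0.15 0 -0.2 0; 0.15 -0.15 0 -0.4 0; 0.15 -0.15 0 -0.6 0; 0.15 -0.15 0 -0.7 0; 0.15 -0.15 0 -0.7 0; 0.15 -0.15 0 -0.7 0"
}}

```text
time: 23.0
position: [0.3963, 0.198, 0.1568]
tool_rot: [0.995, -0.096, 0.002, -0.001]
ft_force: [-0.4, 0.8, 0.6]
grip_width: 0.0497
grip_force: 0.0
```

```bash
python3 - <<'E'
from h import *
p,P,m=state("t8"); hb(P,p)
p,d,m=snap("wrist","w8"); hb(cloud(m,d),p)
E
```

```text
tcp [0.3963 0.198  0.1568] yaw -10.98 F [-0.4  0.8  0.6] t 23.0
blk n 1437 x [-108.5    2.8] y [  0.7 135.4] ang 89.73 [136.4 124.1]
bangle 113 [-56.5  70.7] 33.6
blk n 18149 x [-109.7    0.3] y [ 20.4 150. ] ang 89.9 [164.7 110.7]
bangle 1181 [-57.3  69.3] 33.6
```

View pics/w8.png

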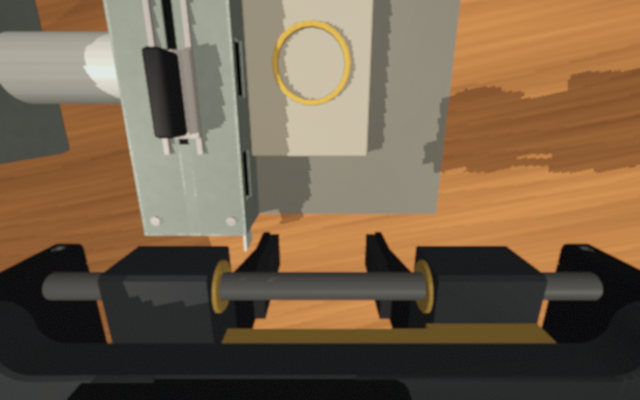

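Call:
{"method": "move_arm", "body": {
  "motion": "1 0.545 0.375 0 -0.5; 1 0.545 0.375 0 -0.5; 1 0.545 0.375 0 -0.5; 1 0.545 0.375 0 -0.5; 1 0.545 0.375 0 -0.5; 1 0.545 0.375 0 -0.5; 1 0.545 0.375 0 -0.5; 1 0.545 0.375 0 -0.5; 1 0.545 0.375 0 -0.5; 1 0.545 0.375 0 -0.5; 1 0.545 0.375 0 -0.5; 1 0.545 0.375 0 -0.5"
}}

```text
time: 24.1
position: [0.4865, 0.1033, 0.1534]
tool_rot: [0.8, 0.6, -0.002, -0.001]
ft_force: [-1.1, -0.4, 0.3]
grip_width: 0.0871
grip_force: 0.0
```

Call:
{"method": "move_arm", "body": {
  "motion": "1 0 0 0 -0.022; 1 0 0 0 -0.022; 1 0 0 0 -0.022"
}}

```text
time: 24.35
position: [0.4868, 0.1033, 0.154]
tool_rot: [0.781, 0.624, -0.001, -0.001]
ft_force: [0.1, -1.0, 0.2]
grip_width: 0.0872
grip_force: 0.0
```

```bash
python3 - <<'E'
from h import *
p,P,m=state("t9")
o=robot.get_obs()["position"][:2]*1000-K0; print("tcp hearth",o@EX,o@EY)
p,d,m=snap("wrist","w9"); hb(cloud(m,d),p)
E
```

```text
tcp [0.4868 0.1033 0.154 ] yaw 77.26 F [ 0.1 -1.   0.2] t 24.35
tcp hearth -141.31151873424866 77.04043862384553
blk n 20743 x [-109.7    0.5] y [ -1.1 155.3] ang 89.36 [187.2 123.3]
bangle 1132 [-57.4  69.9] 33.8
```

Call:
{"method": "move_arm", "body": {
  "motion": "1 0 0 0.2 -0.01; 1 0 0 0.4 -0.01; 1 0 0 0.55 -0.01; 1 0 0 0.65 -0.01; 1 0 0 0.69 -0.01; 1 0 0 0.69 -0.01; 1 0 0 0.69 -0.01"
}}

```text
time: 25.03
position: [0.4879, 0.1034, 0.0176]
tool_rot: [0.771, 0.637, -0.0, -0.0]
ft_force: [0.9, -0.3, 0.2]
grip_width: 0.0872
grip_force: 0.0
```

Call:
{"method": "move_arm", "body": {
  "motion": "1 0.03 0 0 0; 1 0.06 0 0 0; 1 0.075 0 0 0; 1 0.085 0 0 0; 1 0.092 0 0 0; 1 0.1 0 0 0; 1 0.107 0 0 0; 1 0.114 0 0 0; 1 0.12 0 0 0; 1 0.127 0 0 0; 1 0.133 0 0 0; 1 0.133 0 0 0"
}}

```text
time: 26.03
position: [0.4915, 0.1251, 0.0179]
tool_rot: [0.771, 0.637, -0.003, 0.001]
ft_force: [-3.1, -22.9, 5.8]
grip_width: 0.0869
grip_force: 11.8
```

Pressed flush at 23 N. I'll back off, rise, retreat clear and check.

Call:
{"method": "move_arm", "body": {
  "motion": "1 -0.02 0 0 0; 1 -0.07 0 0 0; 1 -0.14 0 0 0; 1 -0.14 0 0 0; 1 -0.14 0 -0.2 0; 1 -0.14 0 -0.4 0; 1 -0.14 0 -0.6 0; 1 -0.14 0 -0.7 0; 1 -0.14 0 -0.7 0; 1 -0.14 0 -0.7 0"
}}

```text
time: 26.87
position: [0.4881, 0.1025, 0.1587]
tool_rot: [0.77, 0.637, 0.001, 0.001]
ft_force: [0.3, -0.9, 0.1]
grip_width: 0.0874
grip_force: 0.0
```

```bash
python3 - <<'E'
from h import *
p,d,m=snap("wrist","w10"); hb(cloud(m,d),p)
E
```

```text
blk n 20072 x [-109.1    0.5] y [ -1.1 156.1] ang 89.14 [187.8 123.3]
bangle 1084 [-57.4  70.2] 33.7
```

Call:
{"method": "move_arm", "body": {
  "motion": "1 -1 0 0 0; 1 -1 0 0 0; 1 -1 0 0 0; 1 -1 0 0 0; 1 -1 0 0 0; 1 -1 0 0 0; 1 -1 0 0 0"
}}

```text
time: 27.5
position: [0.4486, -0.0954, 0.1559]
tool_rot: [0.772, 0.636, -0.001, -0.002]
ft_force: [-0.3, -0.1, 0.2]
grip_width: 0.0872
grip_force: 0.0
```

Call:
{"method": "move_arm", "body": {
  "motion": "1 -1 0 0 0; 1 -1 0 0 0; 1 -1 0 0 0; 1 -1 0 0 0; 1 -1 0 0 0; 1 -1 0 0 0; 1 -1 0 0 0; 1 -1 0 0 0"
}}

```text
time: 28.17
position: [0.4119, -0.2884, 0.1564]
tool_rot: [0.77, 0.638, 0.0, -0.002]
ft_force: [-0.0, 0.0, -0.8]
grip_width: 0.0868
grip_force: 0.0
```

```bash
python3 - <<'E'
from h import *
p,P,m=state("t11"); hb(P,p)
print("disc",rect(P,(445,145,505,200),.012,.024)); print("bottle",rect(P,(283,75,310,112),.075,.1)); print("grip",rect(P,(150,140,212,235),.084,.1))
cv2.imwrite("pics/t11c.png",cv2.resize(p[125:255,140:300,::-1],(738,600),interpolation=cv2.INTER_CUBIC))
E
```

```text
tcp [ 0.4119 -0.2884  0.1564] yaw 79.24 F [-0.   0.  -0.8] t 28.1667
blk n 1120 x [-107.9    2.8] y [1.000e-01 1.506e+02] ang 0.23 [125.2 171.9]
bangle 70 [-56.   70.3] 33.3
disc (1513, np.float64(0.0178), array([ 585.4, -490.7]), array([118.3, 118.7]), 88.3)
bottle (227, np.float64(0.0843), array([779.9,  -6.8]), array([44., 43.]), 16.74)
grip (143, np.float64(0.0912), array([502. , 292.6]), array([16.8, 59.8]), 80.0)
```

View pics/t11c.png

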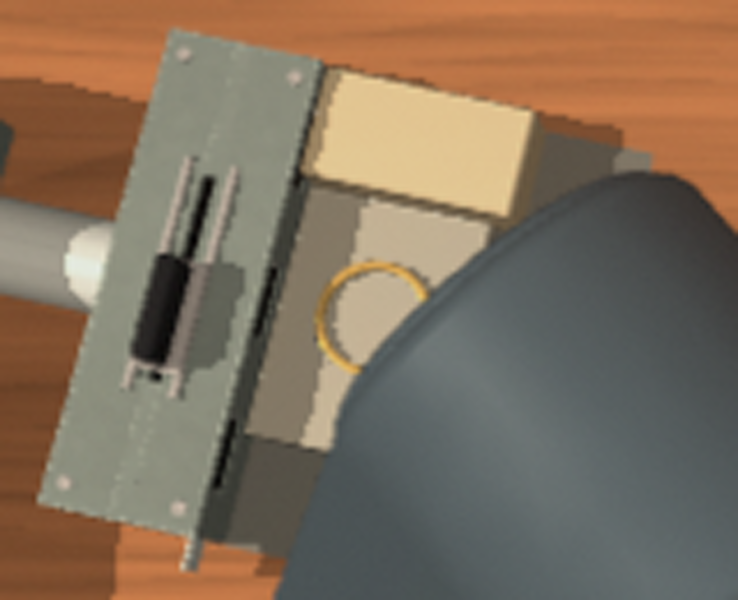

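The crop shows the block tight against the hood's front and the brick, with no gap at the corner (305,185). The bangle is near the block's middle at (375,318), and the grip is at its far end at (160,310). The bottle and disc haven't moved, so I'm handing in.

```bash
python3 -c "
from rig import robot
print(robot.hand_in())"
```

```text
the job is handed in; nothing more can be done
None
```

The job is handed in after about 28 s of the 72 s: the shutter was pushed to its open stop first, then the block was slid flush against the hood and the brick, with the bangle still about 5 mm from its centre and the bottle and disc unmoved.

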